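Hang the gold ornament on the display rail

TASK

Pick up the gold hooked ornament by the block on top of its hook, lift its hook over the front lip of the aluminium display rail, slide it along the black ledge behind the lip up to the red stop and lower it until it drops fully home in the pocket there. Do it slowly and gently, without knocking or forcing the ornament against the rail, let go so that it hangs still and upright, and leave the other things on the table alone.

Things in the scene. Friction and masses are not known exactly. Their poses are not given: they have to be found in the camera images.
- gold: Gold fluted ornament (foot 52 mm wide, 74 mm high, about 0.3 kg) with a brass C-shaped hook above it, 243 mm in all, standing on the table. Origin: centre of the foot's underside, z up its axis; the C's mouth looks along its own +x. The C's back is a 6 mm plate, 24 mm wide, centred at x = -17 mm; mouth 63 mm high between the C's lower side (80 mm up) and the tongue's tip.
- gold_grip (a point): Where to grasp the gold ornament: on its axis, 225 mm above its foot, in the brass grip block on top of the hook. The block is 24 mm wide along the ornament's y (grasp it so), 16 mm along x, from 191 to 243 mm up; the hook's crosspiece is right under it.
- gold_tip (a point): Middle of the lower edge of the hook's tongue: on the gold ornament's axis, 143 mm above its foot. The tongue is a plate 6 mm thick in x, 36 mm wide in y, 42 mm long, hanging from the crosspiece. The metal is hard: over 45 N between ornament and rail is too rough, and already a knock at 20 mm/s can make that; touch at 10 mm/s or less and stop at a few newtons.
- rail: Fixed aluminium channel, 360 mm long along its own y, underside 152 mm up, on two 18 mm posts at y = -170 and +170 mm (feet 70 x 60 x 8 mm). Origin: on the table under its middle, z up. Its front, with the lip, is at -x: the ornament's C comes over it with the mouth looking along the rail's +x.
- rail_lip (a point): Middle of the top edge of the rail's front lip: x = -7.5 mm, 191 mm up. The lip is 5 mm thick (x -10 to -5 mm). The back wall (x 5 to 10 mm) is higher, 207 mm up: good to feel against.
- rail_groove (a point): Middle of the rail's groove floor, 165 mm up. Groove 10 mm wide (x -5 to +5 mm). In it is clamped a strip whose place differs each time and is not measured. Going to the rail's +y: a black ledge 110 mm long, top 175 mm up; a pocket 40 mm long, down to the groove floor; a red stop 22 mm long, top 199 mm up. The stop's face at the pocket lies between y = +14 and +66 mm.
- rail_land (a point): Point in the groove at y = -55 mm from the rail's middle, 175 mm up, where the tongue lands on the black ledge wherever the strip is. Home in the pocket the tongue's tip stands on the groove floor, 10 mm lower than on the ledge, and the foot hangs 22 mm above the table.
- silver: Ornament of the same shape and size in silver: leave it alone. Origin: centre of its underside.
- column: Gold ornament without a hook, 48 mm wide, 120 mm high, standing: leave it alone. Origin: centre of its underside.
- bowl: Gold bowl, 90 mm wide, 60 mm high: leave it alone. Origin: centre of its underside.
- cone_a: Small clear cone, 36 mm wide, 60 mm high: leave it alone. Origin: centre of its underside.
- cone_b: Another small clear cone of that size: leave it alone.
- driver: Screwdriver lying on the table: leave it alone.
- notebook: Blue notebook, 150 x 210 x 12 mm, lying on the table: leave it alone.
Not all that is in view belongs to the job. Leave any blue look-alike of the gold alone.

How it is judged:
By the outcome, as a careful person would: the job done as asked, in the order asked, and still so for the second after the job is handed in, with the robot touching nothing.
It also fails if it takes over 69 s, if anything falls off the work surface, if the arm or the gripper's body presses on something with over 40 N, if the wrist force passes 120 N, or if a joint passes its speed limit or range.

ROBOT

A 6-joint arm with a two-finger parallel gripper is mounted at the origin on the work surface. World frame = base frame: x ahead of the robot, y to its left, z up, the work surface at z = 0. Lengths are in m, angles in rad, forces in N, time in s.
With the tool pointing down it reaches from about 0.25 to 0.775 m from the base axis. Payload 4 kg.
Tool frame: the origin (TCP) lies midway between the tips of the shut fingers; the grasp point (between the pads) lies 19 mm behind it; z points along the fingers, y is the line along which they close (so a half turn about z gives the same grasp; the last joint's range is limited). The gripper opens to 94 mm and grips with 3 to 60 N. Pads are 16 mm wide; open, the fingers measure 119 mm over their backs; the gripper's body (75 mm by 177 mm) begins 78 mm behind the grasp point.
Start: joints at [1.075, 0.087, 1.371, -0, 1.684, -0.103], TCP at [0.211, 0.508, 0.206] pointing down, gripper open.
Joint ranges: [-3.1, 3.1], [-0.76, 2.03], [0.27, 2.55], [-1.08, 4.22], [0.17, 2.65], [-2.57, 2.57]. Speed limits (rad/s): [2.79, 2.79, 3.14, 3.14, 3.14, 3.14].

INTERFACE

Orientations are given as [roll, pitch, yaw] about the fixed x, y, z axes, in that order (R = Rz(yaw) Ry(pitch) Rx(roll)).
In Python, from bench import get_obs, snapshot, close_job gives the robot as it stands. The module is installed in compiled form; this text tells all that it offers.
- The arm moves only by the tool drive_tool, never from a script. Its argument "commands" is a list of rows, each a list of 6 numbers: the shift along the tool's x, y, z in units of 0.04 m (1.0 is 0.04 m), then the turn, a rotation vector about the tool's x, y, z in units of 0.1 rad (1.0 is 0.1 rad). In form: [[dx, dy, dz, wx, wy, wz], ...]. A call has 1 to 20 rows; each row shifts and turns the commanded pose from where the row before left it, along the tool's axes as they then stand; what a row does not reach is not made up. A row lasts 1/8 s, in which the tool goes at most 62.5 mm and 10.7 degrees, less where a joint would pass 70% of its speed; a pose out of reach is approached as far as the arm can. A call with a number of a shift or a turn outside -1 to 1 is refused whole. A call with a gripper value outside its range is refused whole. "gripper" is the closure, from 0 (fully open) to 1 (shut), set as the call begins (left out, the last holds). The fingers move at their own pace and stop on an object; the grip force is fixed at half the most. Time passes only in rows, so rows that do not move let the fingers close. It gives the time, the measured TCP pose, the force, the opening and the grip force at its end, in the units of the state.
- get_obs(): the state, without advancing time (a new reading comes with each control period).
- snapshot(name): name is "scene" or "top" or "wrist"; returns a dict with "image" (400x640x3 uint8, blue, green, red), "range_z" (400x640 float32, m along the optical axis (not along the pixel's ray), 0 where there is no reading), "fx", "fy", "cx", "cy" (pixels), "rvec" (rotation vector, rad) and "tvec" (3), from world to camera coordinates, as OpenCV has them. Camera axes: x right, y down, z forward; pixel columns grow to the right and rows downward; lengths in m; the calibration is good to about 2 mm. A picture is of the moment at which its call begins.
- close_job(): hands the job in; it is judged then, once.
The state is a dict: "time": time; "joint_positions": joint angles; "qvel": joint speeds; "joint_torque": joint torques, N m; "tool_pos": TCP position; "ee_rot": TCP orientation; "wrist_force": force on the tool from outside, world axes, zero at the start; "wrist_torque": the same for the moment, N m; "width": finger opening in m; "finger_force": force on a finger pad.
Only numpy, scipy, OpenCV 4.12 (cv2) and the standard library are available. Lean on these libraries where they do the work, as an engineer would, in place of code of your own. Each camera call takes 0.05 s, during which the arm holds its last target. There are 200 camera calls.

## Working session

There is one attempt and no reset: what is moved stays moved. The work goes in short steps, Python scripts to look and compute and a tool call to move; the robot and the scene stay as the last step left them, time stands still between calls to the robot, and variables do not carry over. Pictures are saved under pics/ and viewed, at most 10 in all, crops included, and the job is handed in when it is done.

Besides the shell and the picture viewer there is one more tool, called after "Request:" in YAML: its name, and indented under it one key for each argument. drive_tool: Moves the arm, as the interface text tells. Its arguments: {"type":"object","properties":{"commands":{"type":"array"},"gripper":{"type":"number"}},"required":["commands"]}

```bash
mkdir -p pics; cat > h.py <<'E'
import numpy as np,cv2,pickle
def snap(n,save=None):
    from bench import snapshot
    s=snapshot(n)
    if save: cv2.imwrite('pics/'+save+'.png',s['image']); pickle.dump(s,open('pics/'+save+'.pkl','wb'))
    return s
def load(f): return pickle.load(open('pics/'+f+'.pkl','rb'))
def cloud(s):
    R=cv2.Rodrigues(np.array(s['rvec'],float))[0];t=np.array(s['tvec'],float).ravel()
    z=s['range_z'].astype(float);v,u=np.mgrid[:z.shape[0],:z.shape[1]]
    P=np.stack([(u-s['cx'])/s['fx']*z,(v-s['cy'])/s['fy']*z,z],-1)
    W=(P-t)@R; W[z==0]=np.nan
    return W
def ray(s,u,v,h):
    R=cv2.Rodrigues(np.array(s['rvec'],float))[0];t=np.array(s['tvec'],float).ravel()
    d=R.T@np.array([(u-s['cx'])/s['fx'],(v-s['cy'])/s['fy'],1]);c=-R.T@t
    return c+d*(h-c[2])/d[2]
E
python3 - <<'E'
from h import *
from bench import get_obs
for n in('scene','top','wrist'):
    s=snap(n,n+'0'); print(n,s['fx'],(-cv2.Rodrigues(np.array(s['rvec'],float))[0].T@np.array(s['tvec']).ravel()).round(3))
o=get_obs();print(o)
E
```

```text
scene 389.2001573218272 [ 1.305 -0.286  1.01 ]
top 484.4117574736562 [3.230e-01 1.000e-03 1.607e+00]
wrist 316.3827104138635 [0.144 0.535 0.385]
{'time': 0.15, 'joint_positions': array([ 1.07489268e+00,  8.78034091e-02,  1.37185040e+00, -5.51413459e-06,
        1.68358676e+00, -1.03160656e-01]), 'qvel': array([-0.00089486, -0.00337017, -0.0056891 , -0.00049632,  0.00071585,
       -0.00082351]), 'joint_torque': array([ 8.29063920e-04, -3.40642941e+01, -3.02793109e+01,  7.18074571e-02,
        3.06149886e-02, -1.30209960e-04]), 'tool_pos': array([0.21034495, 0.50775779, 0.20459187]), 'ee_rot': array([-3.13995294e+00, -1.64246844e-04,  2.74884891e+00]), 'wrist_force': array([ 0.35940329, -0.86941114, -0.34246271]), 'wrist_torque': array([ 0.00322733, -0.02595462, -0.05783838]), 'finger_force': 0.0, 'width': 0.0938528592681563}
```

View pics/scene0.png

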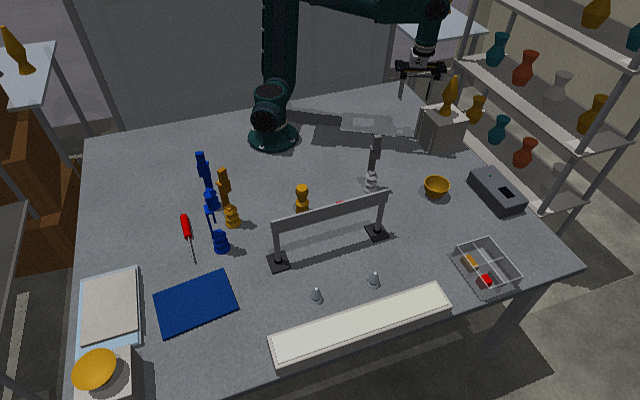

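View pics/top0.png

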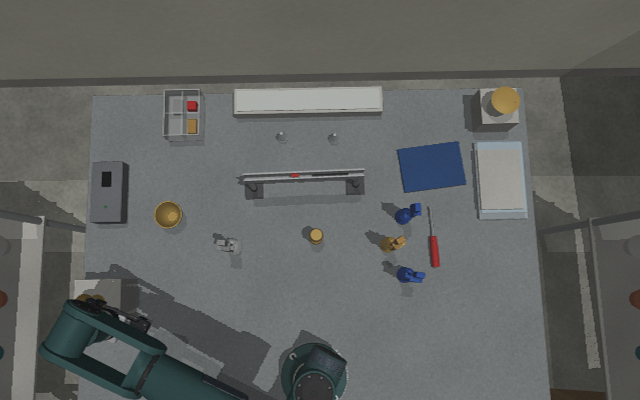

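Candidates: the gold hooked ornament at scene (225,200) / top (393,243). It could be confused with the blue look-alikes at top (408,214) and (410,275), the hookless column at (316,236), the silver one at (228,245), and the gold pieces on the shelf and block at the edge. I choose the one at (393,243), and check it in a close crop.

```bash
python3 - <<'E'
from h import *
a=load('top0');b=load('scene0')
c=cv2.resize(a['image'][195:295,360:450],None,fx=4,fy=4,interpolation=cv2.INTER_CUBIC)
d=cv2.resize(b['image'][140:260,170:260],None,fx=4,fy=4,interpolation=cv2.INTER_CUBIC)
c=cv2.copyMakeBorder(c,0,80,0,0,cv2.BORDER_CONSTANT)
cv2.imwrite('pics/crop1.png',np.hstack([c,d]))
for s,roi in((a,(360,450,215,270)),(b,(170,260,140,260))):
    W=cloud(s);h=cv2.cvtColor(s['image'],cv2.COLOR_BGR2HSV)
    m=cv2.inRange(h,(12,90,40),(35,255,255))>0
    k=np.zeros_like(m);k[roi[2]:roi[3],roi[0]:roi[1]]=1;m&=k
    P=W[m];P=P[~np.isnan(P[:,0])]
    print(len(P))
    for z0,z1 in((0.0,.03),(.03,.08),(.08,.14),(.14,.18),(.18,.195),(.195,.235),(.235,.26)):
        q=P[(P[:,2]>z0)&(P[:,2]<z1)]
        if len(q):print(z0,len(q),np.median(q,0).round(4),q.min(0).round(3),q.max(0).round(3))
# rail
W=cloud(a)
k=W[155:205,225:380].reshape(-1,3);k=k[k[:,2]>.14]
for z0,z1 in((.15,.185),(.185,.197),(.197,.203),(.203,.22)):
    q=k[(k[:,2]>z0)&(k[:,2]<z1)]
    if len(q)>5:
        f=np.polyfit(q[:,1],q[:,0],1);print('rail',z0,len(q),f,q.min(0).round(3),q.max(0).round(3))
h=cv2.cvtColor(a['image'],cv2.COLOR_BGR2HSV)
m=((h[...,0]<8)|(h[...,0]>172))&(h[...,1]>120);m[:160]=0;m[195:]=0;m[:,:230]=0;m[:,370:]=0
ys,xs=np.nonzero(m);print('red',xs.min(),xs.max(),ys.min(),ys.max(),W[m].mean(0))
E
```

```text
272
0.0 40 [ 0.4085 -0.2378  0.0102] [ 0.39  -0.262  0.   ] [ 0.436 -0.23   0.017]
0.03 104 [ 0.4143 -0.245   0.0685] [ 0.391 -0.27   0.03 ] [ 0.432 -0.234  0.08 ]
0.08 17 [ 0.4088 -0.2499  0.0817] [ 0.396 -0.26   0.08 ] [ 0.421 -0.241  0.099]
0.14 6 [ 0.4021 -0.243   0.1483] [ 0.393 -0.252  0.142] [ 0.41  -0.241  0.177]
0.18 47 [ 0.3996 -0.2561  0.1897] [ 0.388 -0.278  0.181] [ 0.408 -0.238  0.194]
0.195 12 [ 0.4036 -0.2487  0.2007] [ 0.39  -0.273  0.195] [ 0.42  -0.243  0.235]
0.235 46 [ 0.4109 -0.2551  0.2421] [ 0.402 -0.265  0.236] [ 0.422 -0.242  0.247]
669
0.0 108 [ 0.4285 -0.253   0.01  ] [ 0.127 -0.278  0.   ] [ 0.441 -0.227  0.03 ]
0.03 194 [ 0.4244 -0.2534  0.0653] [ 0.395 -0.274  0.03 ] [ 0.438 -0.231  0.08 ]
0.08 77 [ 0.404  -0.262   0.0996] [ 0.394 -0.272  0.08 ] [ 0.426 -0.241  0.136]
0.14 103 [ 0.4152 -0.2552  0.1611] [ 0.404 -0.272  0.143] [ 0.425 -0.237  0.18 ]
0.18 48 [ 0.4158 -0.2631  0.1886] [ 0.402 -0.275  0.18 ] [ 0.426 -0.236  0.195]
0.195 89 [ 0.4207 -0.2532  0.2154] [ 0.414 -0.266  0.195] [ 0.428 -0.24   0.235]
0.235 40 [ 0.4158 -0.2534  0.2415] [ 0.405 -0.265  0.235] [ 0.426 -0.241  0.245]
rail 0.15 579 [-0.0213323   0.61165203] [ 0.598 -0.166  0.15 ] [0.624 0.193 0.185]
rail 0.185 334 [-0.02138864  0.60954082] [ 0.599 -0.165  0.185] [0.623 0.193 0.197]
rail 0.197 83 [-0.02328049  0.618222  ] [ 0.603 -0.161  0.197] [0.628 0.195 0.203]
rail 0.203 220 [-0.02151317  0.62077357] [ 0.608 -0.164  0.203] [0.628 0.194 0.214]
red 291 298 173 176 [0.61363708 0.04208239 0.19686941]
```

View pics/crop1.png

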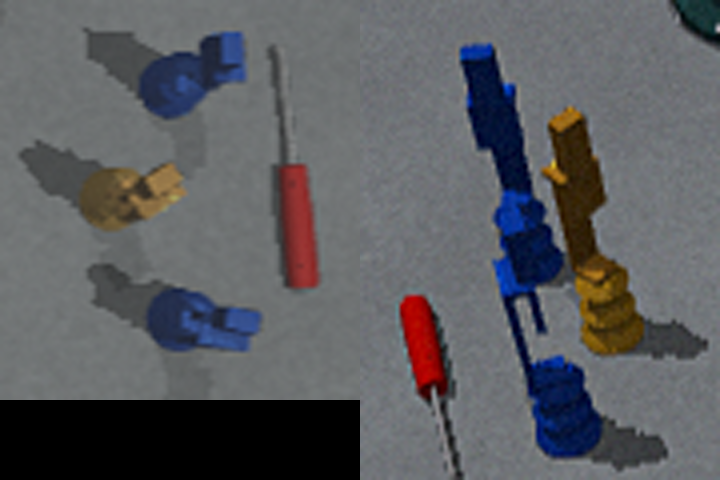

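The crop confirms the gold ornament, with its hook and block, standing between the two blue look-alikes. I raise the arm and travel above it.

Request:
drive_tool:
  commands:
    - [0,0,-0.9,0,0,0]
    - [0,0,-0.9,0,0,0]
    - [0,0,-0.9,0,0,0]
    - [0,0,-0.8,0,0,0]
    - [-0.6,-0.78,0,0,0,0]
    - [-0.6,-0.78,0,0,0,0]
    - [-0.6,-0.78,0,0,0,0]
    - [-0.6,-0.78,0,0,0,0]
    - [-0.6,-0.78,0,0,0,0]
    - [-0.6,-0.78,0,0,0,0]
    - [-0.6,-0.78,0,0,0,0]
    - [-0.6,-0.78,0,0,0,0]
    - [-0.6,-0.78,0,0,0,0]
    - [-0.6,-0.78,0,0,0,0]
    - [-0.6,-0.78,0,0,0,0]
    - [-0.6,-0.78,0,0,0,0]
    - [-0.6,-0.78,0,0,0,0]
    - [-0.6,-0.78,0,0,0,0]
    - [-0.6,-0.78,0,0,0,0]
    - [-0.6,-0.78,0,0,0,0]
  gripper: 0

```text
time: 2.65
tool_pos: [0.3742, -0.1013, 0.3452]
ee_rot: [3.141, -0.0, 2.748]
wrist_force: [0.7, -0.1, -0.3]
width: 0.094
finger_force: 0.0
```

Request:
drive_tool:
  commands:
    - [-0.6,-0.78,0,0,0,0]
    - [-0.6,-0.78,0,0,0,0]
    - [-0.6,-0.78,0,0,0,0]
    - [-0.6,-0.78,0,0,0,0]
    - [0,0,0,0,0,1]
    - [0,0,0,0,0,1]
    - [0,0,0,0,0,1]
    - [0,0,0,0,0,1]
    - [0,0,0,0,0,1]
    - [0,0,0,0,0,1]
    - [0,0,0,0,0,1]
    - [0,0,0,0,0,1]
    - [0,0,0,0,0,1]
    - [0,0,0,0,0,1]
    - [0,0,0,0,0,1]
    - [0,0,0,0,0,1]
    - [0,0,0,0,0,1]
    - [0,0,0,0,0,1]
    - [0,0,0,0,0,1]
    - [0,0,0,0,0,1]

```text
time: 5.15
tool_pos: [0.415, -0.252, 0.345]
ee_rot: [-3.141, -0.0, 1.146]
wrist_force: [0.1, -0.1, -0.1]
width: 0.0938
finger_force: 0.0
```

Request:
drive_tool:
  commands:
    - [0,0,0,0,0,1]
    - [0,0,0,0,0,1]
    - [0,0,0,0,0,1]
    - [0,0,0,0,0,1]
    - [0,0,0,0,0,0.5]
    - [0,0,0,0,0,0]

```text
time: 5.9
tool_pos: [0.415, -0.252, 0.3451]
ee_rot: [-3.141, 0.0, 0.699]
wrist_force: [-0.1, 0.1, 0.1]
width: 0.0941
finger_force: 0.0
```

```bash
python3 - <<'E'
from h import *
from bench import get_obs
s=snap('wrist','w1');o=get_obs();print(o['time'],o['tool_pos'],o['ee_rot'])
t=snap('top','top1')
W=cloud(s);h=cv2.cvtColor(s['image'],cv2.COLOR_BGR2HSV)
m=cv2.inRange(h,(12,90,40),(35,255,255))>0
near=(np.hypot(W[...,0]-.413,W[...,1]+.254)<.06)
for z0,z1 in((0.0,.06),(.06,.08),(.08,.14),(.14,.18),(.18,.195),(.195,.235),(.235,.26)):
    k=m&near&(W[...,2]>z0)&(W[...,2]<z1)
    q=W[k]
    if len(q)>4:
        r=cv2.minAreaRect(q[:,:2].astype(np.float32)*1000)
        print(z0,len(q),np.median(q,0).round(4),r)
E
```

```text
5.95 [ 0.41505373 -0.2520478   0.34515831] [-3.14099186e+00  5.03452361e-05  6.99628777e-01]
0.0 178 [ 0.4274 -0.2389  0.0135] ((421.9222106933594, -243.28988647460938), (20.823101043701172, 45.78456497192383), 40.214996337890625)
0.06 335 [ 0.4197 -0.245   0.0715] ((414.95733642578125, -249.92715454101562), (31.835285186767578, 42.0297966003418), 32.26230239868164)
0.08 216 [ 0.4115 -0.2525  0.0818] ((411.2641296386719, -252.48089599609375), (18.775524139404297, 23.85363006591797), 30.36101722717285)
0.14 86 [ 0.4133 -0.2511  0.1577] ((413.2366027832031, -251.18832397460938), (0.645667552947998, 30.591827392578125), 30.747989654541016)
0.18 171 [ 0.4015 -0.2466  0.1926] ((403.56732177734375, -257.0886535644531), (23.17481231689453, 35.69256591796875), 30.947643280029297)
0.195 144 [ 0.4173 -0.248   0.2164] ((417.072265625, -249.0132293701172), (2.2132816314697266, 23.726327896118164), 32.18935012817383)
0.235 461 [ 0.4122 -0.252   0.2446] ((411.2699890136719, -252.6114044189453), (15.623730659484863, 23.815608978271484), 31.631521224975586)
```

View pics/w1.png

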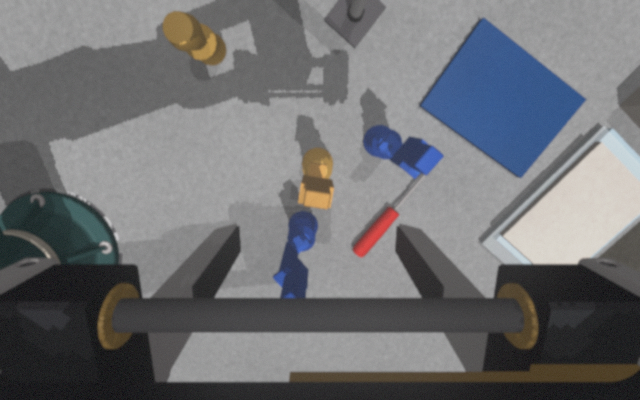

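The close view shows the block at (317,198), measuring 15.6 x 23.8 mm, which matches. It sits at (0.411,-0.2526) with yaw about 0.547. Next I check the finger clearance to the blue pieces and the rail geometry.

```bash
python3 - <<'E'
from h import *
yaw=.547;X=np.array([np.cos(yaw),np.sin(yaw)]);Y=np.array([-X[1],X[0]]);c=np.array([.4113,-.2526])
for n in('w1','top1','scene0','top0'):
    s=load(n);W=cloud(s);h=cv2.cvtColor(s['image'],cv2.COLOR_BGR2HSV)
    m=(cv2.inRange(h,(105,120,30),(130,255,255))>0)&(W[...,2]>.17)&(W[...,2]<.26)&(np.hypot(W[...,0]-.41,W[...,1]+.25)<.15)
    q=W[m][:,:2]-c
    for sg in(1,-1):
        p=q[(q@Y)*sg>0]
        if len(p):print(n,sg,len(p),'x',(p@X).min().round(3),(p@X).max().round(3),'y',(p@Y).min().round(3),(p@Y).max().round(3))
# rail
for n in('top0','top1'):
    s=load(n);W=cloud(s)
    k=W[155:205,225:380].reshape(-1,3);k=k[~np.isnan(k[:,0])]
    R=np.array([0.0214,1]);R/=1
    u=k[:,0]+.0214*k[:,1]
    q=k[(k[:,2]>.155)&(k[:,2]<.22)]; uu=u[(k[:,2]>.155)&(k[:,2]<.22)]
    for lo in np.arange(.594,.632,.003):
        z=q[(uu>=lo)&(uu<lo+.003)]
        if len(z):print(n,lo.round(3),len(z),np.median(z[:,2]).round(4),np.percentile(z[:,2],[10,90]).round(3),z[:,1].min().round(3),z[:,1].max().round(3))
E
```

```text
w1 1 204 x -0.122 -0.099 y 0.007 0.033
w1 -1 616 x 0.027 0.066 y -0.105 -0.082
top1 1 107 x -0.129 -0.099 y 0.001 0.031
top1 -1 10 x -0.117 0.066 y -0.101 -0.0
scene0 1 145 x -0.124 -0.093 y 0.0 0.035
scene0 -1 233 x -0.124 0.071 y -0.12 -0.0
top0 1 108 x -0.135 -0.1 y 0.0 0.03
top0 -1 84 x -0.118 0.066 y -0.107 -0.0
top0 0.6 31 0.1791 [0.165 0.192] -0.155 0.192
top0 0.603 307 0.1789 [0.161 0.192] -0.165 0.193
top0 0.606 114 0.1896 [0.186 0.194] -0.165 0.191
top0 0.609 17 0.1883 [0.182 0.202] -0.102 0.05
top0 0.612 54 0.1713 [0.165 0.19 ] -0.162 0.151
top0 0.615 132 0.1689 [0.16  0.197] -0.165 0.193
top0 0.618 418 0.1906 [0.167 0.208] -0.164 0.195
top0 0.621 106 0.2062 [0.203 0.209] -0.158 0.194
top0 0.624 8 0.2042 [0.202 0.205] -0.164 0.123
top1 0.6 20 0.1735 [0.163 0.19 ] -0.151 0.192
top1 0.603 331 0.1787 [0.16  0.192] -0.165 0.194
top1 0.606 112 0.1898 [0.187 0.193] -0.165 0.19
top1 0.609 18 0.1884 [0.177 0.2  ] -0.162 0.185
top1 0.612 55 0.1714 [0.164 0.195] -0.161 0.166
top1 0.615 140 0.1691 [0.162 0.194] -0.164 0.194
top1 0.618 408 0.1905 [0.169 0.208] -0.164 0.194
top1 0.621 105 0.2065 [0.203 0.209] -0.164 0.191
top1 0.624 9 0.2036 [0.202 0.204] -0.099 0.194
```

Request:
drive_tool:
  commands:
    - [0,0,0,0,0,0.76]
    - [0,0,0,0,0,0.76]
    - [-0.087,-0.035,0,0,0,0]
    - [0,0,0.6,0,0,0]
    - [0,0,0.6,0,0,0]
    - [0,0,0.6,0,0,0]
    - [0,0,0.6,0,0,0]
    - [0,0,0.5,0,0,0]
    - [0,0,0.375,0,0,0]
    - [0,0,0.2,0,0,0]
    - [0,0,0,0,0,0]
  gripper: 0.4

```text
time: 7.38
tool_pos: [0.4113, -0.2526, 0.2062]
ee_rot: [-3.141, 0.0, 0.547]
wrist_force: [-0.5, 0.3, -0.5]
width: 0.0566
finger_force: 0.0
```

Request:
drive_tool:
  commands:
    - [0,0,0,0,0,0]
    - [0,0,0,0,0,0]
    - [0,0,0,0,0,0]
    - [0,0,0,0,0,0]
    - [0,0,0,0,0,0]
  gripper: 0.8

```text
time: 8.0
tool_pos: [0.4116, -0.2529, 0.2067]
ee_rot: [3.141, -0.0, 0.547]
wrist_force: [0.6, -0.7, 1.6]
width: 0.0237
finger_force: 30.0
```

Request:
drive_tool:
  commands:
    - [0,0,-0.1,0,0,0]
    - [0,0,-0.2,0,0,0]
    - [0,0,-0.2,0,0,0.5]
    - [0,0,-0.2,0,0,0.8]
    - [0,0,-0.2,0,0,0.8]
    - [0,0,-0.2,0,0,0.8]
    - [0,0,-0.2,0,0,0.8]
    - [0,0,-0.2,0,0,0.8]
    - [0,0,0,0,0,0.76]
    - [0,0,0,0,0,0]

```text
time: 9.25
tool_pos: [0.4114, -0.2527, 0.2666]
ee_rot: [-3.141, 0.0, 0.022]
wrist_force: [-0.2, 0.2, -2.1]
width: 0.0235
finger_force: 30.0
```

Request:
drive_tool:
  commands:
    - [0.1,-0.15,0,0,0,0]
    - [0.2,-0.3,0,0,0,0]
    - [0.3,-0.45,0,0,0,0]
    - [0.35,-0.53,0,0,0,0]
    - [0.35,-0.53,0,0,0,0]
    - [0.35,-0.53,0,0,0,0]
    - [0.35,-0.53,0,0,0,0]
    - [0.35,-0.53,0,0,0,0]
    - [0.35,-0.53,0,0,0,0]
    - [0.35,-0.53,0,0,0,0]
    - [0.2,-0.3,0,0,0,0]
    - [0.15,-0.25,0,0,0,0]
    - [0.06,-0.07,0,0,0,0]
    - [0,0,0,0,0,0]
    - [0,0,0,0,0,0]
    - [0,0,0,0,0,0]

```text
time: 11.25
tool_pos: [0.5453, -0.0412, 0.2666]
ee_rot: [3.142, -0.0, 0.02]
wrist_force: [-0.3, 0.0, -2.8]
width: 0.0238
finger_force: 30.0
```

```bash
python3 - <<'E'
from h import *
from bench import get_obs
s=snap('wrist','w2');o=get_obs();print(o['time'],o['tool_pos'],o['ee_rot'],o['wrist_force'])
t=snap('top','top2');snap('scene','scene2')
W=cloud(s);h=cv2.cvtColor(s['image'],cv2.COLOR_BGR2HSV)
g=cv2.inRange(h,(12,90,40),(35,255,255))>0
u=W[...,0]+.0214*W[...,1]
ok=(u>.59)&(u<.635)&(W[...,2]>.15)&(W[...,2]<.225)&~g
for z0,z1 in((.186,.196),(.203,.213)):
    q=W[ok&(W[...,2]>z0)&(W[...,2]<z1)]
    print(z0,len(q)); 
    if len(q)>9:
        f=np.polyfit(q[:,1],q[:,0],1);print(f,np.percentile(q[:,0]-f[0]*q[:,1],[3,50,97]).round(4),q[:,1].min(),q[:,1].max())
print('gold front')
P=W[g&(np.hypot(W[...,0]-o['tool_pos'][0],W[...,1]-o['tool_pos'][1])<.07)]
for z0,z1 in((.0,.1),(.1,.135),(.135,.16),(.195,.25),(.25,.29),(.29,.32)):
    q=P[(P[:,2]>z0)&(P[:,2]<z1)]
    if len(q)>4:print(z0,len(q),np.median(q,0).round(4),cv2.minAreaRect(q[:,:2].astype(np.float32)*1000))
E
```

```text
11.3 [ 0.54529657 -0.04109386  0.26657719] [ 3.14156366e+00 -1.54177531e-04  2.00466615e-02] [-0.13769827 -0.20786644 -2.13396928]
0.186 3208
[-0.02233934  0.60598843] [0.603  0.6056 0.6178] -0.16259630599607514 0.197908521347089
0.203 3492
[-0.02253364  0.62032056] [0.618  0.6203 0.6226] -0.16191376372483146 0.19571177281334454
gold front
0.0 383 [ 0.563  -0.0399  0.0726] ((557.3973388671875, -41.607078552246094), (48.77675247192383, 25.026639938354492), 89.25320434570312)
0.1 604 [ 0.5555 -0.0419  0.1297] ((547.4080810546875, -41.36628723144531), (42.177490234375, 37.11397933959961), 84.94754028320312)
0.135 693 [ 0.5441 -0.0411  0.1415] ((544.6057739257812, -40.79554748535156), (28.86502456665039, 29.424806594848633), 1.4117921590805054)
0.195 660 [ 0.5474 -0.0411  0.2269] ((547.51318359375, -40.52946853637695), (1.2277976274490356, 34.493995666503906), 1.0221035480499268)
0.25 812 [ 0.5525 -0.0409  0.2746] ((550.0036010742188, -41.0189208984375), (6.332850933074951, 27.468463897705078), 0.5676378011703491)
0.29 1802 [ 0.5481 -0.0405  0.3042] ((544.3983154296875, -40.759971618652344), (17.644506454467773, 23.898761749267578), 1.0218740701675415)
```

View pics/w2.png

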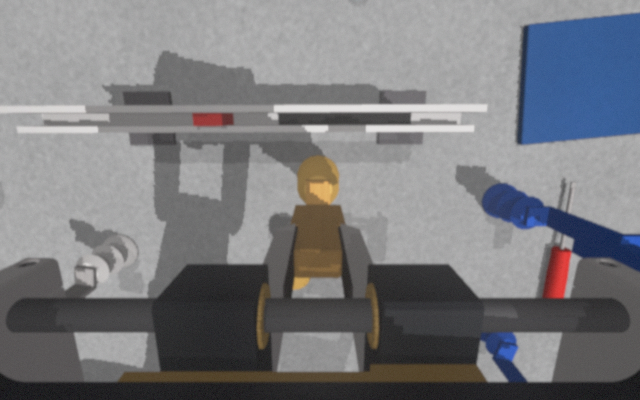

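The view shows the lip line near row 128, the back wall near row 108, the black ledge at columns 278–410 and the red stop at columns 193–233. The pocket lies between the ledge and the stop. I measure the strip and move in over the lip.

```bash
python3 - <<'E'
from h import *
for n in('w2','top2','scene2'):
    s=load(n);W=cloud(s);h=cv2.cvtColor(s['image'],cv2.COLOR_BGR2HSV)
    u=W[...,0]+.0224*W[...,1]
    inr=(u>.60)&(u<.63)&(W[...,2]>.15)&(W[...,2]<.22)
    r=((h[...,0]<8)|(h[...,0]>172))&(h[...,1]>120)&inr
    q=W[r];q=q[q[:,2]>.19]
    if len(q):print(n,'red',len(q),np.percentile(q,[2,50,98],axis=0).round(4).tolist())
    bl=(h[...,2]<45)&inr
    q=W[bl];print('black',len(q),np.percentile(q,[2,50,98],axis=0).round(4).tolist() if len(q) else '')
    q=W[inr];print('ends y',np.percentile(q[:,1],[.2,99.8]))
E
```

```text
w2 red 341 [[0.6082, 0.0331, 0.1948], [0.6121, 0.0432, 0.2007], [0.6158, 0.0541, 0.202]]
black 0 
ends y [-0.16148321  0.19639395]
black 0 
ends y [-0.16496304  0.19450683]
scene2 red 3 [[0.6102, 0.0366, 0.1979], [0.6116, 0.0396, 0.1998], [0.6116, 0.0522, 0.2009]]
black 14 [[0.6211, -0.1418, 0.2027], [0.6271, -0.0633, 0.2049], [0.63, 0.1833, 0.207]]
ends y [-0.1623963   0.19693408]
```

Request:
drive_tool:
  commands:
    - [0.1,0,0,0,0,0]
    - [0.2,0,0,0,0,0]
    - [0.25,0,0,0,0,0]
    - [0.25,0,0,0,0,0]
    - [0.25,0,0,0,0,0]
    - [0.2,0,0,0,0,0]
    - [0.1,0,0,0,0,0]
    - [0.05,0,0,0,0,0]
    - [0.05,0,0,0,0,0]
    - [0.05,0,0,0,0,0]
    - [0.03,0,0,0,0,0]
    - [0.03,0,0,0,0,0]
    - [0.03,0,0,0,0,0]
    - [0.03,0,0,0,0,0]
    - [0.03,0,0,0,0,0]
    - [0.03,0,0,0,0,0]
    - [0,0,0,0,0,0]
    - [0,0,0,0,0,0]

```text
time: 13.65
tool_pos: [0.6126, -0.0393, 0.2665]
ee_rot: [-3.142, -0.0, 0.021]
wrist_force: [0.5, 0.6, -2.2]
width: 0.024
finger_force: 30.0
```

```bash
python3 - <<'E'
from h import *
from bench import get_obs
s=snap('wrist','w3');o=get_obs();print(o['time'],o['tool_pos'],o['ee_rot'],o['wrist_force'])
W=cloud(s);h=cv2.cvtColor(s['image'],cv2.COLOR_BGR2HSV)
g=cv2.inRange(h,(12,90,40),(35,255,255))>0
u=W[...,0]+.0224*W[...,1]
ok=(u>.59)&(u<.635)&~g&(np.abs(W[...,1]+.04)<.12)
for z0,z1 in((.186,.196),(.203,.213)):
    q=u[ok&(W[...,2]>z0)&(W[...,2]<z1)];print(z0,len(q),np.percentile(q,[3,25,50,75,97]).round(4))
P=W[g&(np.hypot(W[...,0]-o['tool_pos'][0],W[...,1]-o['tool_pos'][1])<.07)];up=P[:,0]+.0224*P[:,1]
for z0,z1 in((.19,.2),(.2,.25),(.256,.285),(.29,.32)):
    k=(P[:,2]>z0)&(P[:,2]<z1);q=P[k]
    if len(q)>4:print(z0,len(q),np.median(q,0).round(4),np.percentile(up[k],[3,50,97]).round(4))
cv2.imwrite('pics/c3.png',cv2.resize(s['image'][90:300,190:450],None,fx=3,fy=2.8))
E
```

```text
13.7 [ 0.61260015 -0.03930247  0.26644829] [-3.14154491e+00  9.12193250e-05  2.07742756e-02] [ 0.26880832  0.05472117 -3.2706033 ]
0.186 2552 [0.6032 0.6052 0.6076 0.6227 0.623 ]
0.203 2518 [0.6178 0.6192 0.6209 0.6225 0.623 ]
0.2 652 [ 0.6148 -0.0392  0.227 ] [0.6136 0.6139 0.6143]
0.256 647 [ 0.6199 -0.039   0.2719] [0.6184 0.619  0.6194]
0.29 1803 [ 0.6154 -0.0386  0.304 ] [0.605  0.6145 0.6194]
```

View pics/c3.png

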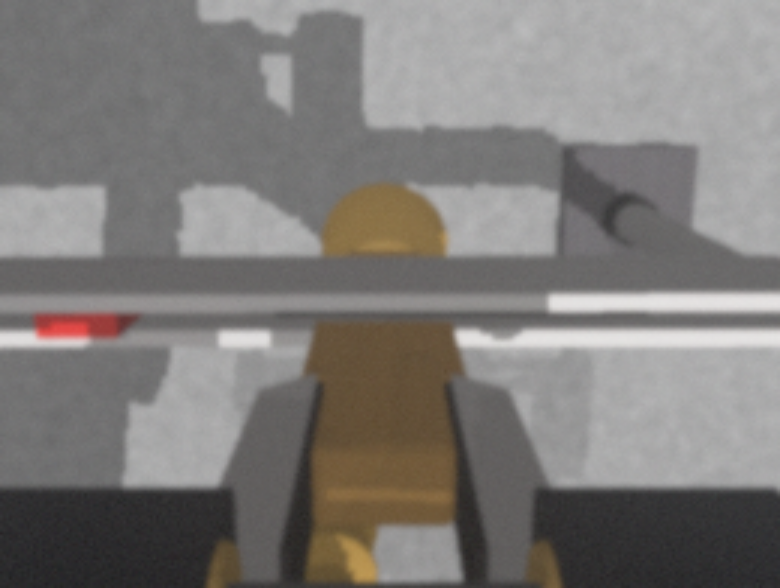

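Request:
drive_tool:
  commands:
    - [0.026,0,0,0,0,0]
    - [0.026,0,0,0,0,0]
    - [0,0,0.05,0,0,0]
    - [0,0,0.05,0,0,0]
    - [0,0,0.05,0,0,0]
    - [0,0,0.05,0,0,0]
    - [0,0,0.03,0,0,0]
    - [0,0,0.03,0,0,0]
    - [0,0,0.03,0,0,0]
    - [0,0,0.03,0,0,0]
    - [0,0,0.03,0,0,0]
    - [0,0,0.03,0,0,0]

```text
time: 15.2
tool_pos: [0.6147, -0.0392, 0.2512]
ee_rot: [-3.142, -0.0, 0.021]
wrist_force: [0.1, 0.1, -1.4]
width: 0.0241
finger_force: 30.0
```

Request:
drive_tool:
  commands:
    - [0,0,0.03,0,0,0]
    - [0,0,0.03,0,0,0]
    - [0,0,0.03,0,0,0]
    - [0,0,0.03,0,0,0]
    - [0,0,0.03,0,0,0]
    - [0,0,0.03,0,0,0]
    - [0,0,0.03,0,0,0]
    - [0,0,0.03,0,0,0]

```text
time: 16.2
tool_pos: [0.6147, -0.0392, 0.2416]
ee_rot: [-3.141, -0.0, 0.021]
wrist_force: [-0.1, 0.6, -1.7]
width: 0.0239
finger_force: 30.0
```

```bash
python3 - <<'E'
from h import *
from bench import get_obs
s=snap('wrist','w4');o=get_obs();print(o['time'],o['tool_pos'],o['wrist_force'],o['wrist_torque'])
W=cloud(s);h=cv2.cvtColor(s['image'],cv2.COLOR_BGR2HSV)
g=cv2.inRange(h,(12,90,40),(35,255,255))>0
u=W[...,0]+.0224*W[...,1]
ok=(u>.59)&(u<.635)&~g&(np.abs(W[...,1]+.04)<.12)
for z0,z1 in((.186,.196),(.203,.213)):
    q=u[ok&(W[...,2]>z0)&(W[...,2]<z1)];print(z0,len(q),np.percentile(q,[3,25,50,75,97]).round(4))
P=W[g&(np.hypot(W[...,0]-o['tool_pos'][0],W[...,1]-o['tool_pos'][1])<.07)];up=P[:,0]+.0224*P[:,1]
for z0,z1 in((.18,.23),(.235,.26),(.27,.31)):
    k=(P[:,2]>z0)&(P[:,2]<z1);q=P[k]
    if len(q)>4:print(z0,len(q),np.median(q,0).round(4),np.percentile(up[k],[3,50,97]).round(4))
r=((h[...,0]<8)|(h[...,0]>172))&(h[...,1]>120)&ok
q=W[r];print(np.percentile(q,[2,50,98],axis=0).round(4).tolist())
q=q[q[:,2]>.197];print(len(q),np.percentile(q,[2,50,98],axis=0).round(4).tolist())
E
```

```text
16.25 [ 0.6146365  -0.03920183  0.24134658] [-0.22685505 -0.16841594 -3.24061257] [-0.03094035  0.1361188  -0.00405762]
0.186 3134 [0.6032 0.6054 0.6077 0.6227 0.6231]
0.203 3119 [0.6178 0.6194 0.6211 0.6226 0.6231]
0.18 267 [ 0.6169 -0.0392  0.2122] [0.6156 0.616  0.6164]
0.235 577 [ 0.622  -0.039   0.2485] [0.6204 0.6211 0.6215]
0.27 1639 [ 0.6167 -0.0385  0.2793] [0.607  0.6159 0.6214]
[[0.6084, -0.0965, 0.1985], [0.611, 0.0431, 0.2008], [0.6294, 0.0541, 0.3493]]
223 [[0.6084, -0.0965, 0.199], [0.611, 0.0432, 0.2008], [0.6302, 0.0541, 0.3502]]
```

Request:
drive_tool:
  commands:
    - [0,0,0.02,0,0,0]
    - [0,0,0.02,0,0,0]
    - [0,0,0.02,0,0,0]
    - [0,0,0.015,0,0,0]
    - [0,0,0,0,0,0]

```text
time: 16.88
tool_pos: [0.6147, -0.0392, 0.2388]
ee_rot: [-3.142, -0.0, 0.021]
wrist_force: [-0.4, -0.4, -2.1]
width: 0.024
finger_force: 30.0
```

Request:
drive_tool:
  commands:
    - [0,0,0.015,0,0,0]
    - [0,0,0.01,0,0,0]
    - [0,0,0,0,0,0]

```text
time: 17.25
tool_pos: [0.6148, -0.0392, 0.2387]
ee_rot: [3.141, -0.001, 0.021]
wrist_force: [-1.2, 0.2, 2.7]
width: 0.0239
finger_force: 30.0
```

Request:
drive_tool:
  commands:
    - [0,0,-0.01,0,0,0]
    - [0,-0.03,0,0,0,0]
    - [0,-0.05,0,0,0,0]
    - [0,-0.06,0,0,0,0]
    - [0,-0.06,0,0,0,0]
    - [0,-0.06,0,0,0,0]
    - [0,-0.06,0,0,0,0]
    - [0,-0.06,0,0,0,0]
    - [0,-0.06,0,0,0,0]
    - [0,-0.06,0,0,0,0]
    - [0,-0.06,0,0,0,0]
    - [0,-0.06,0,0,0,0]
    - [0,-0.06,0,0,0,0]
    - [0,-0.03,0,0,0,0]
    - [0,0,0,0,0,0]

```text
time: 19.12
tool_pos: [0.6144, -0.0109, 0.2387]
ee_rot: [3.141, -0.001, 0.021]
wrist_force: [-0.2, -4.1, 5.0]
width: 0.0242
finger_force: 30.0
```

Request:
drive_tool:
  commands:
    - [0,0,-0.012,0,0,0]
    - [0,-0.05,0,0,0,0]
    - [0,-0.06,0,0,0,0]
    - [0,-0.06,0,0,0,0]
    - [0,-0.06,0,0,0,0]
    - [0,-0.04,0,0,0,0]
    - [0,0,0,0,0,0]

```text
time: 20.0
tool_pos: [0.6139, 0.0003, 0.2386]
ee_rot: [-3.141, -0.0, 0.021]
wrist_force: [0.1, -3.0, 4.8]
width: 0.0237
finger_force: 30.0
```

Request:
drive_tool:
  commands:
    - [0,-0.025,-0.008,0,0,0]
    - [0,-0.03,0,0,0,0]
    - [0,-0.03,0,0,0,0]
    - [0,-0.03,0,0,0,0]
    - [0,-0.03,0,0,0,0]
    - [0,-0.03,0,0,0,0]
    - [0,-0.03,0,0,0,0]
    - [0,-0.025,0,0,0,0]
    - [0,-0.02,0,0,0,0]
    - [0,0,0,0,0,0]

```text
time: 21.25
tool_pos: [0.6131, 0.0112, 0.2375]
ee_rot: [-3.139, 0.003, 0.022]
wrist_force: [0.1, -0.6, -2.6]
width: 0.0237
finger_force: 30.0
```

```bash
python3 - <<'E'
from h import *
from bench import get_obs
s=snap('wrist','w5');o=get_obs();print(o['time'],o['tool_pos'],o['wrist_force'],o['wrist_torque'])
W=cloud(s);h=cv2.cvtColor(s['image'],cv2.COLOR_BGR2HSV)
u=W[...,0]+.0224*W[...,1]
g=cv2.inRange(h,(12,90,40),(35,255,255))>0
r=((h[...,0]<8)|(h[...,0]>172))&(h[...,1]>120)&(u>.59)&(u<.635)&(W[...,1]>0)
q=W[r];print('red',np.percentile(q,[2,50,98],axis=0).round(4).tolist())
P=W[g&(np.hypot(W[...,0]-o['tool_pos'][0],W[...,1]-o['tool_pos'][1])<.07)];up=P[:,0]+.0224*P[:,1]
for z0,z1 in((.2,.23),(.235,.26),(.27,.31)):
    k=(P[:,2]>z0)&(P[:,2]<z1);q=P[k]
    if len(q)>4:print(z0,len(q),np.percentile(q[:,1],[1,50,99]).round(4),np.percentile(up[k],[3,50,97]).round(4))
E
```

```text
21.3 [0.61305711 0.01106724 0.23731539] [ 0.5282096   0.51970467 -3.33074471] [ 0.01946757  0.15112986 -0.01082316]
red [[0.6083, 0.0336, 0.199], [0.611, 0.0437, 0.2007], [0.614, 0.0545, 0.2019]]
0.2 285 [-0.005   0.0113  0.0286] [0.615  0.6156 0.6207]
0.235 616 [0.0002 0.0119 0.0232] [0.6199 0.6206 0.6211]
0.27 1522 [-0.0007  0.0112  0.0231] [0.6064 0.6146 0.621 ]
```

Request:
drive_tool:
  commands:
    - [0,-0.02,0,0,0,0]
    - [0,-0.02,0,0,0,0]
    - [0,-0.02,0,0,0,0]
    - [0,-0.01,0,0,0,0]
    - [0,0,0,0,0,0]

```text
time: 21.92
tool_pos: [0.6136, 0.0128, 0.2389]
ee_rot: [-3.141, -0.0, 0.021]
wrist_force: [-0.4, -0.9, -2.9]
width: 0.0243
finger_force: 30.0
```

Request:
drive_tool:
  commands:
    - [0,-0.015,0,0,0,0]
    - [0,-0.015,0,0,0,0]
    - [0,-0.01,0,0,0,0]
    - [0,0,0,0,0,0]

```text
time: 22.42
tool_pos: [0.6136, 0.0144, 0.2389]
ee_rot: [-3.141, -0.0, 0.021]
wrist_force: [1.0, -0.8, -2.3]
width: 0.024
finger_force: 30.0
```

Request:
drive_tool:
  commands:
    - [0,-0.015,0,0,0,0]
    - [0,-0.015,0,0,0,0]
    - [0,0,0,0,0,0]

```text
time: 22.8
tool_pos: [0.6136, 0.0151, 0.2389]
ee_rot: [3.141, -0.0, 0.02]
wrist_force: [0.3, -1.0, -2.1]
width: 0.0237
finger_force: 30.0
```

Request:
drive_tool:
  commands:
    - [0,0.025,0,0,0,0]
    - [0,0.02,0,0,0,0]
    - [0,0,0.015,0,0,0]
    - [0,0,0.02,0,0,0]
    - [0,0,0.02,0,0,0]
    - [0,0,0.02,0,0,0]
    - [0,0,0,0,0,0]

```text
time: 23.68
tool_pos: [0.6136, 0.0138, 0.2357]
ee_rot: [-3.141, 0.0, 0.021]
wrist_force: [-0.2, -0.4, -2.6]
width: 0.024
finger_force: 30.0
```

Already 3 mm below the ledge level with no contact. Continuing down.

Request:
drive_tool:
  commands:
    - [0,0,0.025,0,0,0]
    - [0,0,0.025,0,0,0]
    - [0,0,0.025,0,0,0]
    - [0,0,0.025,0,0,0]
    - [0,0,0.02,0,0,0]
    - [0,0,0.02,0,0,0]
    - [0,0,0,0,0,0]

```text
time: 24.55
tool_pos: [0.6136, 0.0138, 0.2302]
ee_rot: [-3.141, 0.0, 0.021]
wrist_force: [-0.1, -0.4, -2.5]
width: 0.0234
finger_force: 30.0
```

Request:
drive_tool:
  commands:
    - [0,0,0.015,0,0,0]
    - [0,0,0.015,0,0,0]
    - [0,0,0.01,0,0,0]
    - [0,0,0,0,0,0]

```text
time: 25.05
tool_pos: [0.6136, 0.0138, 0.2288]
ee_rot: [-3.142, -0.0, 0.021]
wrist_force: [0.3, -0.5, -1.2]
width: 0.0238
finger_force: 30.0
```

Request:
drive_tool:
  commands:
    - [0,0,0.01,0,0,0]
    - [0,0,0,0,0,0]

```text
time: 25.3
tool_pos: [0.6136, 0.0137, 0.2288]
ee_rot: [-3.142, -0.001, 0.021]
wrist_force: [-0.6, -0.9, 0.4]
width: 0.024
finger_force: 30.0
```

Request:
drive_tool:
  commands:
    - [0,0,0,0,0,0]
    - [0,0,0,0,0,0]
    - [0,0,0,0,0,0]
    - [0,0,0,0,0,0]
  gripper: 0.4

```text
time: 25.8
tool_pos: [0.6137, 0.0138, 0.2283]
ee_rot: [-3.142, -0.0, 0.021]
wrist_force: [-0.8, 0.3, -0.2]
width: 0.0557
finger_force: 0.0
```

```bash
python3 - <<'E'
from h import *
from bench import get_obs
s=snap('wrist','w6');o=get_obs();print(o['time'],o['tool_pos'],o['wrist_force'],o['width'])
W=cloud(s);h=cv2.cvtColor(s['image'],cv2.COLOR_BGR2HSV)
u=W[...,0]+.0224*W[...,1]
g=cv2.inRange(h,(12,90,40),(35,255,255))>0
P=W[g&(np.hypot(W[...,0]-o['tool_pos'][0],W[...,1]-o['tool_pos'][1])<.07)];up=P[:,0]+.0224*P[:,1]
for z0,z1 in((.02,.1),(.19,.212),(.215,.255),(.255,.31)):
    k=(P[:,2]>z0)&(P[:,2]<z1);q=P[k]
    if len(q)>4:print(z0,len(q),np.percentile(q[:,1],[1,50,99]).round(4),np.percentile(up[k],[3,50,97]).round(4),np.percentile(q[:,2],[1,50,99]).round(4))
s=snap('scene','s6');cv2.imwrite('pics/c6.png',cv2.resize(s['image'][150:290,240:420],None,fx=4,fy=4))
E
```

```text
25.85 [0.61366122 0.01374598 0.22829337] [ 0.20591787 -0.04994529  0.13257194] 0.05612541268881641
0.02 1004 [-0.0077  0.0141  0.0364] [0.6111 0.6277 0.6366] [0.03   0.0895 0.0989]
0.19 48 [-0.0029  0.0268  0.0315] [0.6154 0.6158 0.6163] [0.2053 0.2084 0.2117]
0.215 1005 [-0.0029  0.0145  0.0307] [0.6043 0.6208 0.6213] [0.2151 0.237  0.2546]
0.255 1691 [0.0029 0.014  0.0253] [0.6066 0.6161 0.6211] [0.2555 0.2664 0.268 ]
```

View pics/c6.png

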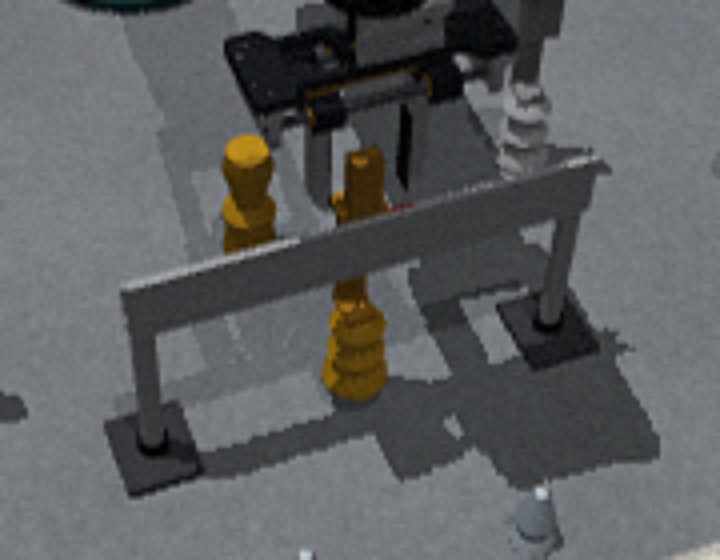

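The picture shows the ornament hanging upright in the rail at about (358,290), next to the red stop at (400,208), with the fingers open. The block's top reads 0.266 m, against 0.265 m expected when home. I retreat straight up.

Request:
drive_tool:
  commands:
    - [0,0,-0.1,0,0,0]
    - [0,0,-0.2,0,0,0]
    - [0,0,-0.4,0,0,0]
    - [0,0,-0.5,0,0,0]
    - [0,0,-0.6,0,0,0]
    - [0,0,-0.6,0,0,0]
    - [0,0,-0.4,0,0,0]
    - [0,0,0,0,0,0]
    - [0,0,0,0,0,0]
    - [0,0,0,0,0,0]
    - [0,0,0,0,0,0]
    - [0,0,0,0,0,0]

```text
time: 27.4
tool_pos: [0.6135, 0.0138, 0.3399]
ee_rot: [-3.141, 0.001, 0.021]
wrist_force: [-0.6, 0.5, 0.0]
width: 0.0562
finger_force: 0.0
```

```bash
python3 - <<'E'
from h import *
from bench import get_obs,close_job
for i in range(2):
    s=snap('wrist','w7');o=get_obs()
    W=cloud(s);h=cv2.cvtColor(s['image'],cv2.COLOR_BGR2HSV)
    g=cv2.inRange(h,(12,90,40),(35,255,255))>0
    P=W[g&(np.hypot(W[...,0]-.6137,W[...,1]-.0138)<.05)]
    top=P[P[:,2]>.258];ft=P[P[:,2]<.1]
    print(o['time'],o['tool_pos'],cv2.minAreaRect(top[:,:2].astype(np.float32)*1000),np.median(top[:,2]),np.percentile(ft[:,1],[1,99]))
ok=abs(np.median(top[:,2])-.266)<.003
print(ok, close_job() if ok else '')
E
```

```text
27.45 [0.61352074 0.01376931 0.33999866] ((625.3982543945312, 5.854724884033203), (39.10409927368164, 77.37911224365234), 1.0998685359954834) 0.46460330665969235 [-0.00964285  0.03667509]
27.5 [0.61357006 0.01374911 0.34011985] ((625.3151245117188, 6.079235076904297), (39.226314544677734, 77.99687194824219), 0.8068197965621948) 0.46480244831560236 [-0.00974226  0.03670154]
False
```

The top measurement picked up the gripper's brass parts. I limit the height range and repeat.

```bash
python3 - <<'E'
from h import *
from bench import close_job
s=load('w7');W=cloud(s);h=cv2.cvtColor(s['image'],cv2.COLOR_BGR2HSV)
g=cv2.inRange(h,(12,90,40),(35,255,255))>0
P=W[g&(np.hypot(W[...,0]-.6137,W[...,1]-.0138)<.05)]
top=P[(P[:,2]>.258)&(P[:,2]<.29)]
z=np.median(top[:,2]);print(cv2.minAreaRect(top[:,:2].astype(np.float32)*1000),z)
if abs(z-.266)<.003: print(close_job())
E
```

```text
((613.2586669921875, 14.253541946411133), (15.196834564208984, 23.016538619995117), 0.33602049946784973) 0.2665802257945034
the job is handed in; nothing more can be done
None
```

The gold ornament hangs upright and fully home in the pocket at the red stop, released with the gripper clear above it; I handed the job in at about 27.5 s, and nothing else was touched.

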